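Sort two tagged putter heads and wedge the passed one up to the height mark

TASK

Two putter heads wait on the bench: set the one with the red tag flat into the red-cornered reject nest, and the one with the green tag flat into the green-cornered pass nest on the wedge lift. Only once the green-tagged head lies in its nest, slide the orange wedge in under the lift until the red pointer stands within the height of the yellow mark on the gauge post, and leave everything there.

Things in the scene. Friction and masses are not known exactly. Their poses are not given: they have to be found in the camera images.
- green_head_center (a point): Centre (half-way up, 15 mm over its flat sole) of the putter head with the round green tag on top: a silvery metal block 112 mm long (its x axis), 46 mm wide (its y axis), 30 mm high at the front bar and 27 mm behind; its middle 90 mm has straight parallel sides 46 mm apart, to be gripped across its y axis. 0.2 to 0.42 kg. Either way round is right in a nest.
- red_head_center (a point): The same point of the other putter head, alike in shape, size and axes, but with a round red tag on top.
- reject_floor (a point): Centre of the floor of the reject nest: a fixed grey plate 136 x 70 mm, its floor 10 mm over the bench, with four red corner lips 8 mm high round a pocket 120 mm (its x axis) by 54 mm (its y axis), open between the corners for about 76 mm along the long sides. The head's long axis goes along x.
- pass_floor (a point): Centre of the floor of the pass nest on the lift's aluminium table: four green corner lips 8 mm high round a pocket 120 mm along this point's y axis by 54 mm along its x axis, open between the corners as in the reject nest; the head's long axis goes along y. The floor is 32 mm over the bench when the lift is down. The table (72 x 136 mm) moves only straight up, 17 mm at most; only the wedge holds it up.
- wedge_grip (a point): Grip point on the axis of the black upright round handle (22 mm diameter) of the orange wedge, 68 mm over the bench; the handle is free from 37 to 88 mm over the bench. The x axis points from handle to tip: push that way. Pushing takes about 5 to 15 N; the wedge stays where it is left.
- wedge_tip (a point): Thin tip of the loose orange wedge, at its underside, 104 mm ahead of the handle axis. The wedge is 118 mm long, 36 mm wide, 4 mm thick at the tip, rising 1 in 4 to 26.5 mm. It lies on the lift's runway (8 mm over the bench) between two low rails with 3.5 mm play each side, and starts with its tip just under the edge of the lift, not yet bearing.
- pointer (a point): End of the red pointer (3 mm thick) fixed to the lift table beside the gauge post; its z is the middle of the pointer's thickness. It stands 30 mm over the bench when the lift is down and rises with the table: 1 mm for each 4 mm that the wedge goes on, once the wedge bears (after roughly 10 to 30 mm of push).
- height_mark: Yellow mark, a collar 13 mm square and 6 mm high round the dark gauge post; origin at its middle, so the yellow reaches from 3 mm below to 3 mm above the origin. It does not move; in each episode it is set 6 to 12 mm above the pointer's lowest height. The gauge post is 63 mm tall; of the equipment round the work the cabinet is 107 mm, the clamp about 150 mm and the spray can 176 mm tall.
- lift (a joint): Rise of the lift table (m): 0 down, 0.017 fully up.

How it is judged (in metres and radians):
On the way, in this order (a step that is already met when the one before it is completed fails the run):
1. the green-tagged head lies in the pass nest while the lift is still down (horizontal distance between green_head_center and pass_floor below 0.009 m and z of green_head_center in the frame of pass_floor between 0.011 and 0.0185 m and angle between the x axis of green_head_center and the y axis of pass_floor, either way round below 0.12 rad and angle between green_head_center's own z axis and vertical below 0.08 rad and value of joint lift below 0.002 m), for 0.2 s.
2. the wedge has raised the pointer to the yellow mark with the green-tagged head in the nest (horizontal distance between green_head_center and pass_floor below 0.009 m and z of green_head_center in the frame of pass_floor between 0.011 and 0.0185 m and angle between the x axis of green_head_center and the y axis of pass_floor, either way round below 0.12 rad and angle between green_head_center's own z axis and vertical below 0.08 rad and z of pointer in the frame of height_mark between -0.003 and 0.003 m), for 0.2 s.
At the end, for the whole second after the job is handed in: Green-tagged head flat in the pass nest, red-tagged head flat in the reject nest (centres within 9 mm seen from above, 3.5 mm in height, long axes within 0.12 rad, tilt under 0.08 rad); middle of the red pointer within 3 mm of the middle of the yellow mark in height, all let go (all of step 2 and horizontal distance between red_head_center and reject_floor below 0.009 m and z of red_head_center in the frame of reject_floor between 0.011 and 0.0185 m and angle between the x axis of red_head_center and the x axis of reject_floor, either way round below 0.12 rad and angle between red_head_center's own z axis and vertical below 0.08 rad); the robot touches nothing.
It also fails if it takes over 72 s, if anything falls off the work surface, if the arm or the gripper's body presses on something with over 40 N, if the wrist force passes 120 N, or if a joint passes its speed limit or range.

ROBOT

A 7-joint arm with a two-finger parallel gripper is mounted at the origin on the work surface; the furniture and walls round the work are solid. World frame = base frame: x ahead of the robot, y to its left, z up, the work surface at z = 0. Lengths are in m, angles in degrees, forces in N, time in s.
With the tool pointing down it reaches from about 0.425 to 0.925 m from the base axis. Payload 6.8 kg.
Tool frame: the origin (TCP) lies on the centre line of the jaws, within the pads' length; the fingertips stand ahead of it and the grasp point (between the pads) lies 11 mm behind it (tips_ahead is the z of the fingertips in the tool frame, in m); z points along the fingers, y is the line along which they close (so a half turn about z gives the same grasp; the last joint's range is limited). The gripper opens to 88 mm and grips with 3 to 60 N. Pads are 20 mm wide; open, the fingers measure 115 mm over their backs; the gripper's body (75 mm by 178 mm) begins 61 mm behind the grasp point.
Start: joints at [-75.063, 27.33, 1.283, 89.118, -0.659, 63.558, -4.761], TCP at [0.243, 0.63, 0.196] pointing down, gripper open.
Joint ranges: [-169.35, 169.35], [-19.33, 120.38], [-80.79, 83.38], [13.8, 139.57], [-78.32, 258.32], [9.67, 109.79], [-169.56, 169.56]. Speed limits (degrees/s): [136.94, 136.94, 180, 180, 180, 180, 180].

INTERFACE

Orientations are given as a 3x3 rotation matrix whose columns are the frame's x, y, z axes.
In Python, from bench import get_obs, read_camera, finish_job, recognise, tips_ahead gives the robot as it stands.
- The arm moves only by the tool send_rows, never from a script. Its argument "increments" is one flat list of numbers, 7 for each row, row after row: the opening, from 0 (shut) to 1 (fully open), then the shift along the tool's x, y, z in m, then the turn, a rotation vector about the tool's x, y, z in degrees. A call has 1 to 8 rows; each row shifts and turns the commanded pose from where the row before left it, along the tool's axes as they then stand; what a row does not reach is not made up. A row lasts 1/10 s, in which the tool goes at most 50 mm and 8.59 degrees, less where a joint would pass 70% of its speed; a pose out of reach is approached as far as the arm can. A call with a gripper value outside its range is refused whole. The fingers move at their own pace and stop on an object; "force" is the grip in N (left out, the last holds). Time passes only in rows, so rows that do not move let the fingers close. It gives the time, the measured TCP pose, the force, the opening and the grip force at its end, in the units of the state.
- get_obs(): the state, without advancing time (a new reading comes with each control period).
- read_camera(name): name is "side" or "top"; returns a dict with "image" (480x640x3 uint8, red, green, blue), "z_map" (480x640 float32, m along the optical axis (not along the pixel's ray), 0 where there is no reading), "intrinsics" (3x3 intrinsics, pixels), "distortion" ([k1, k2, p1, p2, k3] as OpenCV has them; the pictures are not rectified), "R" (3x3) and "t" (3): a world point X has camera coordinates R X + t. Camera axes: x right, y down, z forward; pixel columns grow to the right and rows downward; lengths in m; the calibration is good to about 2 mm. A picture is of the moment at which its call begins.
- finish_job(): hands the job in; it is judged then, once.
Trained networks look in the newest picture that a camera, given by its name, has taken for a name from the list of things; names that differ only in an ending like _2 or _b are one class to them, and where a whole thing is asked for, a point or a joint stands for the part that bears it (a point fixed in the world has none). Each returns a list of dicts, best first, with "conf" (0 to 1); they miss things now and then, are a little off and sometimes report something else, mostly with a low value. They report only what shows in the picture. A call takes as long as a camera call.
- recognise(camera, label): "location" ([column, row] in pixels, amid what is visible of it).
The state is a dict: "time_s": time; "qpos": joint angles; "dq": joint speeds; "effort": joint torques, N m; "tcp_pos": TCP position; "orientation": TCP orientation; "ft_force": force on the tool from outside, world axes, zero at the start; "ft_torque": the same for the moment, N m; "opening": opening from 0.0 (shut) to 1.0 (fully open); "grasp_force": force on a finger pad.
Only numpy, scipy, OpenCV 4.12 (cv2) and the standard library are available. Lean on these libraries where they do the work, as an engineer would, in place of code of your own. Each camera call takes 0.05 s, during which the arm holds its last target. There are 200 camera calls.

## Working session

There is one attempt and no reset: what is moved stays moved. The work goes in short steps, Python scripts to look and compute and a tool call to move; the robot and the scene stay as the last step left them, time stands still between calls to the robot, and variables do not carry over. Pictures are saved under pics/ and viewed, at most 10 in all, crops included, and the job is handed in when it is done.

Besides the shell and the picture viewer there is one more tool, called after ">>>" as name(argument=value, ...) on one line, values as JSON. send_rows: Moves the arm, as the interface text tells. Its arguments: {"type":"object","properties":{"increments":{"type":"array","items":{"type":"number"}},"force":{"type":"number"}},"required":["increments"]}

```bash
mkdir -p pics
cat > h.py <<'E'
import numpy as np, cv2
from bench import *
def save(c,n): cv2.imwrite('pics/'+n,cv2.cvtColor(c['image'],cv2.COLOR_RGB2BGR))
def world(c,uv,z=None,d=None):
    "pixel -> world, at world height z, or by depth d"
    p=cv2.undistortPoints(np.array([[uv]],float),np.array(c['intrinsics']),np.array(c['distortion']))[0,0]
    R=np.array(c['R']);t=np.array(c['t']);r=R.T@np.array([p[0],p[1],1]);o=-R.T@t
    return o+r*(d if d is not None else (z-o[2])/r[2])
def cloud(c):
    "all pixels -> world (480,640,3)"
    v,u=np.mgrid[:480,:640]
    p=cv2.undistortPoints(np.stack([u,v],-1).reshape(-1,1,2).astype(float),np.array(c['intrinsics']),np.array(c['distortion'])).reshape(480,640,2)
    d=c['z_map'].astype(float)
    P=np.dstack([p[...,0]*d,p[...,1]*d,d])-np.array(c['t'])
    W=P@np.array(c['R']); W[d==0]=np.nan
    return W
E
python3 - <<'E'
from h import *
for n in ['top','side']:
    c=read_camera(n); save(c,n+'0.png'); print(n,np.array(c['R']).round(3).tolist(),(-np.array(c['R']).T@c['t']).round(3))
    W=cloud(c)
    for l in ['green_head_center','red_head_center','reject_floor','pass_floor','wedge_grip','wedge_tip','pointer','height_mark']:
        for r in recognise(n,l)[:2]:
            u,v=r['location']; print(l,round(r['conf'],2),np.round([u,v]),W[int(v),int(u)].round(3))
print(tips_ahead, get_obs())
E
```

```text
top [[0.01, -1.0, 0.004], [-0.998, -0.01, -0.059], [0.06, -0.003, -0.998]] [0.394 0.022 1.098]
green_head_center 0.68 [176. 263.] [0.394 0.324 0.025]
red_head_center 0.93 [463. 282.] [ 0.36  -0.278  0.027]
red_head_center 0.65 [344. 209.] [ 0.508 -0.029  0.033]
reject_floor 0.58 [240. 262.] [0.395 0.192 0.008]
pass_floor 0.79 [345. 210.] [ 0.506 -0.031  0.032]
pass_floor 0.51 [303. 211.] [0.506 0.06  0.032]
wedge_grip 0.91 [301. 209.] [0.508 0.062 0.027]
wedge_tip 0.7 [306. 213.] [0.502 0.052 0.024]
pointer 0.74 [344. 208.] [ 0.511 -0.029  0.027]
side [[-0.943, 0.333, 0.016], [0.233, 0.694, -0.681], [-0.238, -0.638, -0.732]] [0.795 0.859 1.038]
green_head_center 0.95 [406. 352.] [0.395 0.334 0.029]
green_head_center 0.55 [381. 308.] [0.391 0.199 0.01 ]
red_head_center 0.69 [322. 168.] [ 0.364 -0.274  0.032]
reject_floor 0.95 [382. 307.] [0.389 0.196 0.01 ]
pass_floor 0.85 [298. 241.] [ 0.508 -0.038  0.026]
wedge_grip 0.97 [310. 268.] [0.508 0.052 0.026]
wedge_tip 0.78 [313. 271.] [0.508 0.065 0.029]
pointer 0.62 [302. 243.] [ 0.502 -0.025  0.034]
0.008 {'time_s': 0.9, 'qpos': array([-75.06304044,  27.32921991,   1.28359822,  89.11898172,
        -0.65945104,  63.55826761,  -4.76181712]), 'dq': array([ 0.00299273, -0.05125039,  0.03073019,  0.01411917, -0.05535554,
       -0.03396067,  0.0259198 ]), 'effort': array([-1.25152851e-04, -5.82700145e+01,  1.53314397e+00, -2.72944683e+01,
       -5.43933827e-02,  9.90728382e-03, -3.77720895e-06]), 'tcp_pos': array([0.24332998, 0.62962267, 0.1961658 ]), 'orientation': array([[-9.32747356e-01,  3.60530678e-01, -1.56891555e-05],
       [ 3.60530677e-01,  9.32747356e-01,  2.10183857e-05],
       [ 2.22117911e-05,  1.39484219e-05, -1.00000000e+00]]), 'ft_force': array([0.13884514, 0.32936853, 0.05903062]), 'ft_torque': array([ 0.01966753, -0.03281925, -0.00099146]), 'grasp_force': 0.0, 'opening': 1.0000276934054892}
```

View pics/top0.png

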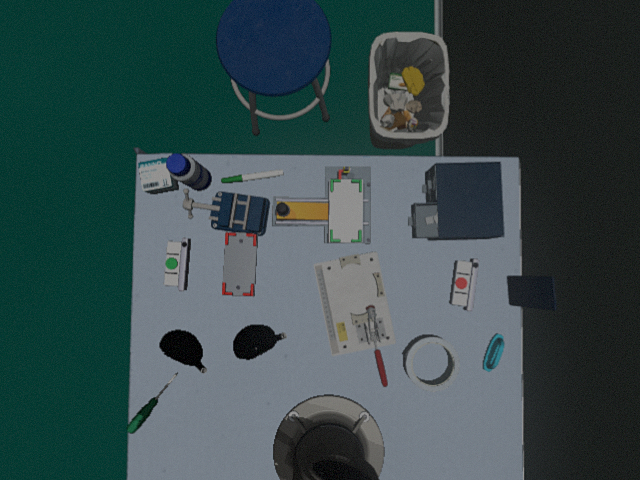

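View pics/side0.png

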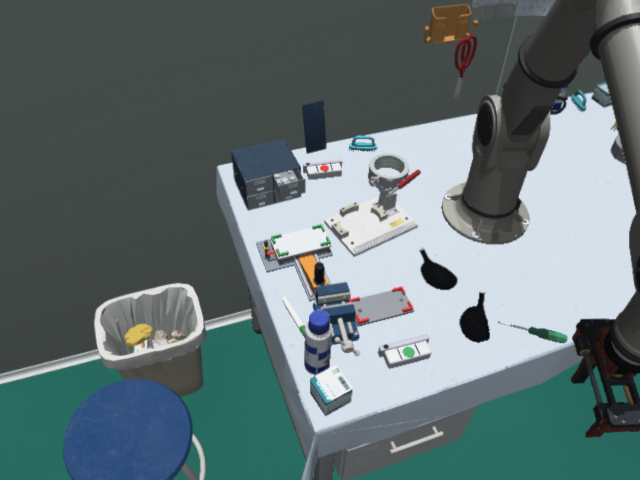

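The top view shows the green head at (174,264), red head at (462,283), reject nest at (240,264) with the clamp at its far end, lift at (346,210), wedge handle at (282,209), and gauge post near (345,172). The side view agrees. Next I'll measure these precisely.

```bash
cat > meas.py <<'E'
from h import *
def rect(c,m,z,name):
    "min-area rect of mask in world plane z"
    v,u=np.nonzero(m); 
    if len(u)<8: print(name,'few',len(u)); return
    p=np.array([world(c,(a,b),z)[:2] for a,b in zip(u,v)],np.float32)
    (cx,cy),(w,h),a=cv2.minAreaRect(p)
    if w<h: w,h,a=h,w,a+90
    print(name,'n',len(u),'centre',round(cx,4),round(cy,4),'size',round(w*1e3),round(h*1e3),'long axis deg',round((a+90)%180-90,1),'mean',p.mean(0).round(4))
def near(W,x,y,r): return np.hypot(W[...,0]-x,W[...,1]-y)<r
def run(n,heads=True):
    c=read_camera(n);W=cloud(c);h=cv2.cvtColor(c['image'],cv2.COLOR_RGB2HSV).astype(int);H,S,V=h[...,0],h[...,1],h[...,2]
    red=((H<8)|(H>172))&(S>120)&(V>60); grn=(H>45)&(H<85)&(S>90)&(V>50)
    rect(c,red&near(W,.392,.195,.09),.018,n+' rejectlips'); rect(c,grn&near(W,.508,-.03,.095),.040,n+' passlips')
    rect(c,grn&near(W,.392,.33,.03),.0275,n+' greentag'); rect(c,red&near(W,.36,-.275,.03),.0275,n+' redtag')
    for nm,x,y in(('green',.392,.33),('red',.36,-.275)):
        m=near(W,x,y,.08)&(W[...,2]>.015)&(W[...,2]<.05); k,l,s,ce=cv2.connectedComponentsWithStats(m.astype(np.uint8))
        j=1+s[1:,4].argmax(); rect(c,l==j,.028,n+' head '+nm)
    rect(c,(H>8)&(H<22)&(S>120)&near(W,.508,.05,.08),.027,n+' wedge')
    m=near(W,.508,.10,.03)&(W[...,2]>.06)&(W[...,2]<.12); rect(c,m,.088,n+' handle'); print(np.nanmean(W[m],0).round(4))
    m=near(W,.59,-.03,.05)&(H>20)&(H<35)&(S>120); print('yellow',np.nanmean(W[m],0).round(4),m.sum(),np.argwhere(m).mean(0))
    m=near(W,.59,-.03,.05)&red; print('redptr',np.nanmean(W[m],0).round(4),m.sum(),np.argwhere(m).mean(0))
    return c,W
if __name__=='__main__':
    c,W=run('top')
    a=c['image'][150:310,150:390]; b=c['image'][250:320,430:500]
    m=np.zeros((160,310,3),np.uint8); m[:,:240]=a; m[:70,240:]=b
    c2,_=run('side'); m[80:160,240:]=c2['image'][210:290,240:310]
    cv2.imwrite('pics/crop1.png',cv2.resize(m[...,::-1],None,fx=2.5,fy=2.5,interpolation=cv2.INTER_CUBIC))
E
python3 meas.py
```

```text
top rejectlips n 211 centre 0.3919 0.1927 size 132 66 long axis deg -2.1 mean [0.3904 0.1922]
top passlips n 184 centre 0.5059 -0.0314 size 131 63 long axis deg -0.6 mean [ 0.5094 -0.0316]
top greentag n 103 centre 0.3915 0.3338 size 21 21 long axis deg -89.4 mean [0.3913 0.3338]
top redtag n 90 centre 0.3555 -0.2757 size 21 21 long axis deg -45.1 mean [ 0.3559 -0.2755]
top head green n 1087 centre 0.3915 0.323 size 112 48 long axis deg -3.2 mean [0.3914 0.3223]
top head red n 1106 centre 0.356 -0.2823 size 111 50 long axis deg -7.8 mean [ 0.3555 -0.2837]
top wedge n 621 centre 0.505 0.06 size 106 36 long axis deg -89.4 mean [0.5037 0.0467]
top handle n 110 centre 0.5048 0.0983 size 23 21 long axis deg 45.6 mean [0.5048 0.0984]
[0.5052 0.0986 0.0842]
yellow [ 0.5882 -0.0315  0.0408] 13 [170.76923077 345.84615385]
redptr [ 0.5843 -0.0192  0.0293] 23 [173.52173913 339.7826087 ]
side rejectlips n 159 centre 0.3919 0.1956 size 131 67 long axis deg -2.2 mean [0.3932 0.1998]
side passlips n 108 centre 0.5599 0.1613 size 489 139 long axis deg 74.2 mean [ 0.5127 -0.0201]
side greentag n 81 centre 0.3892 0.3338 size 21 21 long axis deg -63.7 mean [0.3895 0.3338]
side redtag n 32 centre 0.356 -0.2762 size 20 17 long axis deg -18.3 mean [ 0.3545 -0.2763]
side head green n 1053 centre 0.3912 0.3298 size 114 53 long axis deg -3.3 mean [0.3927 0.3282]
side head red n 542 centre 0.3558 -0.2755 size 114 66 long axis deg -7.7 mean [ 0.3563 -0.2781]
side wedge n 401 centre 0.5053 0.0655 size 114 40 long axis deg -89.4 mean [0.5099 0.0543]
side handle n 139 centre 0.5087 0.1117 size 43 22 long axis deg 70.7 mean [0.5091 0.1128]
[0.5063 0.1057 0.0788]
yellow [ 0.5912 -0.0276  0.0423] 15 [247.6 266. ]
redptr [ 0.585  -0.0207  0.03  ] 28 [252.53571429 269.57142857]
```

View pics/crop1.png

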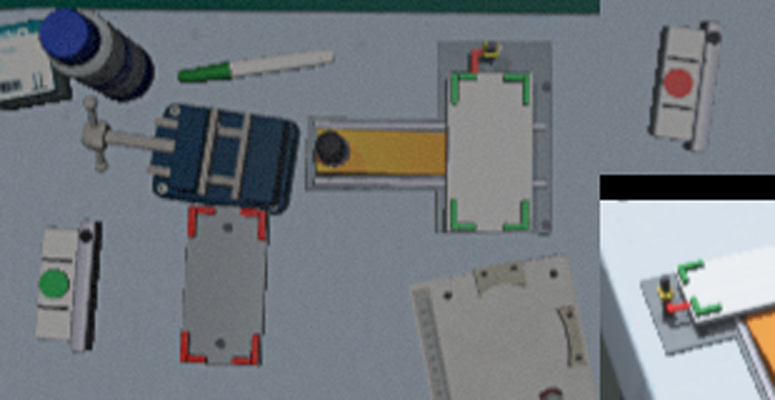

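The crop confirms it: both heads, both nests and the lift table have their long axes near world x, and the wedge slides along -y. The clamp's edge is close to the handle. I'll start moving to the green head.

>>> send_rows(increments=[1,0,0,0,0,0,-6,1,0,0,0,0,0,-6,1,0,0,0,0,0,-6], force=30)

```text
time_s: 1.3
tcp_pos: [0.2433, 0.6297, 0.1962]
orientation: [[-0.999, 0.05, 0.0], [0.05, 0.999, 0.0], [-0.0, 0.0, -1.0]]
ft_force: [0.0, 0.7, 0.3]
opening: 0.999
grasp_force: 0.0
```

>>> send_rows(increments=[1,-0.0207,-0.037,0,0,0,0,1,-0.0207,-0.037,0,0,0,0,1,-0.0207,-0.037,0,0,0,0,1,-0.0207,-0.037,0,0,0,0,1,-0.0207,-0.037,0,0,0,0,1,-0.0207,-0.037,0,0,0,0,1,-0.0207,-0.037,0,0,0,0,1,-0.0207,-0.037,0,0,0,0])

```text
time_s: 2.1
tcp_pos: [0.3932, 0.3235, 0.1965]
orientation: [[-0.999, 0.055, 0.0], [0.055, 0.999, 0.001], [-0.0, 0.001, -1.0]]
ft_force: [0.6, 0.4, 0.5]
opening: 1.001
grasp_force: 0.0
```

```bash
cat > go.py <<'E'
from h import *
import sys
def go(x,y,z,a=None):
    "print tool-frame shift to world target, and turn about tool z (deg) to bring tool y to angle a; shift is in the frame after the turn"
    o=get_obs();R=np.array(o['orientation']);p=np.array(o['tcp_pos'])
    cur=np.degrees(np.arctan2(R[1,1],R[0,1])); t=0
    if a is not None:
        t=-((a-cur+90)%180-90); R=R@cv2.Rodrigues(np.array([0,0,np.radians(t)]))[0]
    print('tcp',p.round(4),'yaw',cur.round(2),'turn z',round(t,2),'shift',(R.T@(np.array([x,y,z])-p)).round(4),'t',round(o['time_s'],2),'F',np.round(o['ft_force'],1))
if __name__=='__main__': go(*map(float,sys.argv[1:]))
E
python3 go.py .3915 .3255 .012 86.8
python3 - <<'E'
from h import *
c=read_camera('top');W=cloud(c)
m=(W[...,0]>.42)&(W[...,0]<.57)&(W[...,1]>.12)&(W[...,1]<.3)
for z in (.03,.06,.09,.11,.13):
    q=W[m&(W[...,2]>z)]; print(z,len(q),q.min(0).round(3) if len(q) else'',q.max(0).round(3) if len(q) else '')
E
```

```text
tcp [0.3932 0.3235 0.1965] yaw 86.87 turn z 0.07 shift [0.0019 0.0018 0.1845] t 2.1 F [0.6 0.4 0.5]
0.03 3392 [0.42  0.135 0.03 ] [0.57  0.3   0.614]
0.06 2612 [0.42  0.138 0.06 ] [0.57  0.3   0.614]
0.09 1357 [0.42  0.234 0.09 ] [0.57  0.3   0.614]
0.11 1298 [0.42  0.234 0.11 ] [0.57  0.3   0.614]
0.13 1239 [0.42  0.234 0.13 ] [0.57  0.3   0.614]
```

>>> send_rows(increments=[1,0.002,0.002,0.03,0,0,0,1,0,0,0.035,0,0,0,1,0,0,0.035,0,0,0,1,0,0,0.035,0,0,0,1,0,0,0.025,0,0,0,1,0,0,0.015,0,0,0,1,0,0,0.009,0,0,0,1,0,0,0,0,0,0])

```text
time_s: 2.95
tcp_pos: [0.3902, 0.3269, 0.0114]
orientation: [[-0.999, 0.054, -0.001], [0.054, 0.999, -0.001], [0.001, -0.001, -1.0]]
ft_force: [0.4, -0.8, 0.2]
opening: 1.002
grasp_force: 0.0
```

>>> send_rows(increments=[0.3,0,0,0,0,0,0,0.3,0,0,0,0,0,0,0.3,0,0,0,0,0,0,0.3,0,0,0,0,0,0,0.3,0,0,0,0,0,0,0.3,0,0,0,0,0,0,0.3,0,0,0,0,0,0], force=30)

```text
time_s: 3.65
tcp_pos: [0.3906, 0.3271, 0.0122]
orientation: [[-0.999, 0.055, 0.0], [0.055, 0.999, 0.0], [-0.0, 0.0, -1.0]]
ft_force: [-0.1, -0.5, -0.3]
opening: 0.397
grasp_force: 0.0
```

Run:
```python
from h import *
a=read_camera('side');b=read_camera('top')
m=np.hstack([cv2.resize(a['image'][280:440,320:480],(390,390)),cv2.resize(b['image'][200:330,110:240],(390,390))])
cv2.imwrite('pics/c2.png',m[...,::-1]); o=get_obs(); print(o['opening'],o['grasp_force'],o['tcp_pos'])
```

```text
0.3213801227553119 0.0 [0.39063428 0.327151   0.01217973]
```

View pics/c2.png

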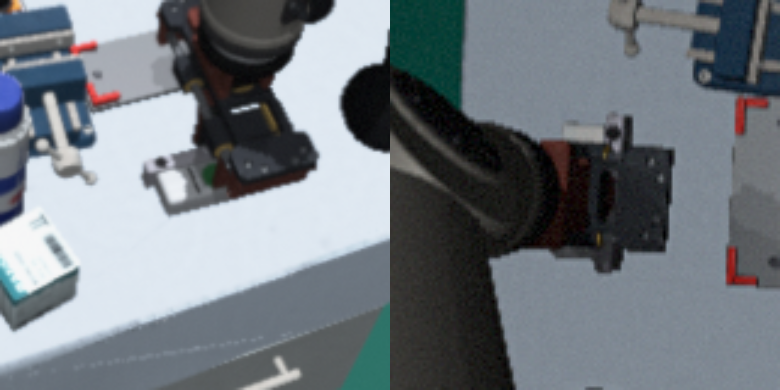

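The gripper straddles the head as planned, and the tag at (205,172) is half hidden. The fingers may still be closing, so I'll command shut and watch.

>>> send_rows(increments=[0.2,0,0,0,0,0,0,0.2,0,0,0,0,0,0,0.2,0,0,0,0,0,0,0.2,0,0,0,0,0,0], force=30)

```text
time_s: 4.15
tcp_pos: [0.3906, 0.3271, 0.0121]
orientation: [[-0.999, 0.055, -0.0], [0.055, 0.999, 0.0], [0.0, -0.0, -1.0]]
ft_force: [0.1, -0.2, -0.1]
opening: 0.195
grasp_force: 0.0
```

>>> send_rows(increments=[0,0,0,0,0,0,0,0,0,0,0,0,0,0,0,0,0,0,0,0,0,0,0,0,0,0,0,0], force=30)

```text
time_s: 4.55
tcp_pos: [0.3906, 0.3272, 0.0122]
orientation: [[-0.999, 0.055, 0.0], [0.055, 0.999, 0.0], [-0.0, 0.0, -1.0]]
ft_force: [0.1, 0.3, -0.0]
opening: 0.006
grasp_force: 0.0
```

Run:
```python
from h import *
a=read_camera('side')
cv2.imwrite('pics/c3.png',cv2.resize(a['image'][270:400,330:460][...,::-1],(780,600),interpolation=cv2.INTER_CUBIC)); o=get_obs(); print(o['opening'],o['grasp_force'],o['tcp_pos'],o['ft_force'])
```

```text
0.0055373085122235 0.0 [0.39061896 0.32717267 0.01215719] [0.50287789 0.58185189 0.32481402]
```

View pics/c3.png

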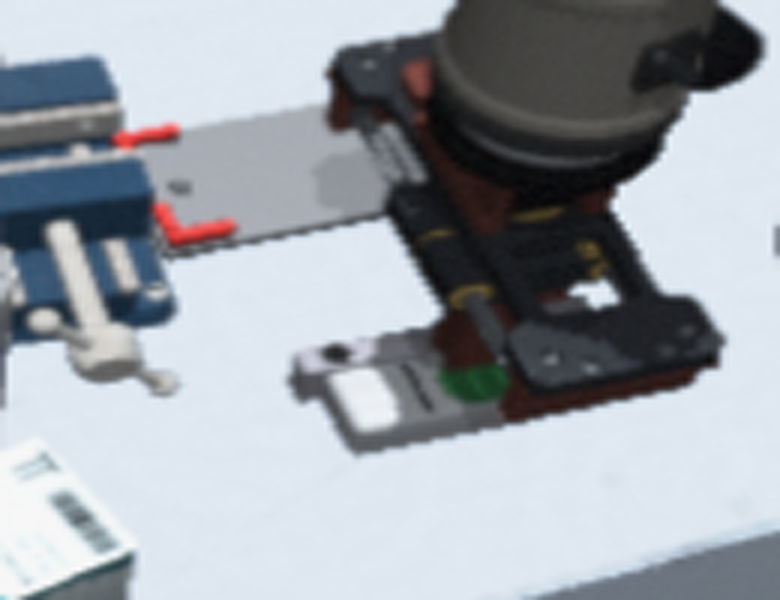

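The head with its green tag at (475,382) seems to lie where it was, and the gripper closed without contact. I'll compare heights in the depth map.

Run:
```python
from h import *
for n in('side','top'):
    c=read_camera(n);W=cloud(c)
    m=np.hypot(W[...,0]-.39,W[...,1]-.327)<.12
    for lo in np.arange(.01,.2,.015):
        q=W[m&(W[...,2]>lo)&(W[...,2]<=lo+.015)]
        if len(q): print(n,lo.round(3),len(q),q.min(0).round(3)[:2],q.max(0).round(3)[:2],q.mean(0).round(3)[:2])
    h=cv2.cvtColor(c['image'],cv2.COLOR_RGB2HSV).astype(int)
    g=(h[...,0]>45)&(h[...,0]<85)&(h[...,1]>90)&(h[...,2]>50)&m; print('tag',W[g].mean(0).round(4),g.sum(),np.argwhere(g).mean(0))
```

```text
side 0.01 431 [0.304 0.208] [0.494 0.387] [0.42  0.273]
side 0.025 483 [0.335 0.252] [0.502 0.348] [0.416 0.323]
side 0.04 53 [0.385 0.259] [0.508 0.339] [0.407 0.328]
side 0.055 47 [0.385 0.292] [0.507 0.338] [0.433 0.321]
side 0.07 27 [0.383 0.324] [0.403 0.339] [0.397 0.334]
side 0.085 5 [0.389 0.335] [0.403 0.341] [0.395 0.339]
side 0.115 170 [0.363 0.245] [0.427 0.41 ] [0.4   0.363]
side 0.13 533 [0.357 0.245] [0.428 0.414] [0.408 0.337]
side 0.145 423 [0.36  0.237] [0.428 0.417] [0.401 0.36 ]
side 0.16 978 [0.362 0.238] [0.428 0.418] [0.397 0.353]
side 0.175 36 [0.369 0.329] [0.413 0.347] [0.404 0.34 ]
side 0.19 27 [0.41  0.291] [0.424 0.344] [0.42  0.322]
tag [ 0.3858  0.3349 -0.1154] 79 [375.73417722 403.26582278]
top 0.01 295 [0.329 0.208] [0.496 0.351] [0.402 0.267]
top 0.025 338 [0.335 0.294] [0.503 0.347] [0.4   0.314]
top 0.04 8 [0.502 0.288] [0.505 0.303] [0.503 0.295]
top 0.055 7 [0.504 0.292] [0.507 0.304] [0.505 0.298]
top 0.115 4 [0.357 0.293] [0.422 0.303] [0.405 0.298]
top 0.13 110 [0.358 0.239] [0.424 0.326] [0.393 0.29 ]
top 0.145 359 [0.355 0.237] [0.42  0.291] [0.387 0.259]
top 0.16 481 [0.356 0.236] [0.42  0.296] [0.389 0.261]
top 0.175 53 [0.37  0.285] [0.408 0.288] [0.389 0.286]
top 0.19 78 [0.358 0.285] [0.422 0.295] [0.389 0.287]
tag [0.4353 0.3397 0.3895] 12 [231.41666667  92.25      ]
```

Run:
```python
from h import *
c=read_camera('side');W=cloud(c); V=c['image'].max(2)
m=(abs(W[...,0]-.394)<.013)&(abs(W[...,1]-.327)<.02)&(W[...,2]>.02)&(W[...,2]<.115)
for v,u in np.argwhere(m)[::3]: print(u,v,W[v,u].round(3),c['image'][v,u],end='; ')
```

```text
405 337 [0.4   0.324 0.073] [34 28 24]; 403 338 [0.4   0.32  0.063] [135 142 152]; 406 338 [0.402 0.332 0.082] [35 22 20]; 414 338 [0.39  0.341 0.088] [42 25 23]; 404 339 [0.401 0.324 0.066] [41 26 25]; 407 339 [0.401 0.335 0.082] [36 24 20]; 415 339 [0.385 0.339 0.079] [36 25 23]; 404 340 [0.4   0.324 0.063] [39 24 23]; 407 340 [0.401 0.335 0.079] [36 21 18]; 414 340 [0.387 0.339 0.078] [45 32 31]; 402 341 [0.403 0.322 0.056] [52 44 46]; 405 341 [0.403 0.331 0.071] [36 20 20]; 408 341 [0.4   0.338 0.079] [43 25 24]; 399 342 [0.4   0.308 0.032] [71 72 75]; 402 342 [0.401 0.321 0.051] [47 38 39]; 405 342 [0.401 0.33  0.064] [38 23 22]; 408 342 [0.4   0.338 0.076] [46 27 26]; 396 343 [0.407 0.308 0.031] [100 100 106]; 400 343 [0.398 0.31  0.029] [70 70 75]; 403 343 [0.4   0.323 0.05 ] [38 23 20]; 406 343 [0.403 0.336 0.071] [41 24 22]; 409 343 [0.395 0.336 0.067] [46 30 29]; 399 344 [0.401 0.312 0.03 ] [74 75 80]; 402 344 [0.401 0.322 0.045] [45 36 36]; 405 344 [0.401 0.331 0.058] [37 22 21]; 408 344 [0.397 0.337 0.064] [46 26 23]; 398 345 [0.404 0.313 0.03 ] [91 91 98]; 401 345 [0.398
[... 1647 characters left out ...]
]; 405 354 [0.399 0.338 0.029] [34 74 45]; 408 354 [0.392 0.339 0.027] [27 62 36]; 411 354 [0.388 0.343 0.03 ] [25 61 35]; 402 355 [0.405 0.337 0.027] [116 119 124]; 405 355 [0.399 0.339 0.027] [57 88 66]; 408 355 [0.395 0.343 0.03 ] [22 59 34]; 411 355 [0.388 0.344 0.028] [30 63 39]; 402 356 [0.407 0.339 0.028] [114 117 121]; 405 356 [0.402 0.342 0.03 ] [ 93 107 102]; 408 356 [0.394 0.342 0.024] [33 62 43]; 411 356 [0.388 0.345 0.026] [45 68 53]; 404 357 [0.403 0.341 0.025] [120 123 127]; 407 357 [0.397 0.344 0.026] [75 85 82]; 410 357 [0.391 0.346 0.025] [69 80 76]; 404 358 [0.404 0.344 0.026] [121 125 130]; 408 358 [0.395 0.345 0.023] [87 90 93]; 405 359 [0.402 0.346 0.024] [117 120 125];
```

>>> send_rows(increments=[1,0,0,0,0,0,0,1,0,0,0,0,0,0,1,0,0,0,0,0,0,1,0,0,0,0,0,0,1,0,0,0,0,0,0,1,0,0,0,0,0,0,1,0,0,0,0,0,0,1,0,0,0,0,0,0])

```text
time_s: 5.55
tcp_pos: [0.3906, 0.3271, 0.0121]
orientation: [[-0.999, 0.055, -0.0], [0.055, 0.999, -0.0], [0.0, -0.0, -1.0]]
ft_force: [-0.1, 0.9, -0.0]
opening: 0.693
grasp_force: 0.0
```

The depth map shows fingertips at z≈0.043 where the state implies 0.004, so the reported TCP reads about 38 mm low. I'll open fully and go down carefully.

>>> send_rows(increments=[1,0,0,0,0,0,0,1,0,0,0,0,0,0,1,0,0,0,0,0,0,1,0,0,0,0,0,0,1,0,0,0.01,0,0,0,1,0,0,0.01,0,0,0,1,0,0,0.008,0,0,0,1,0,0,0.004,0,0,0])

```text
time_s: 6.35
tcp_pos: [0.39, 0.3265, -0.0212]
orientation: [[-0.999, 0.054, -0.001], [0.054, 0.999, -0.001], [0.001, -0.001, -1.0]]
ft_force: [0.0, -0.6, 0.6]
opening: 0.997
grasp_force: 0.0
```

>>> send_rows(increments=[0.3,0,0,0,0,0,0,0.3,0,0,0,0,0,0,0.3,0,0,0,0,0,0,0.3,0,0,0,0,0,0,0.3,0,0,0,0,0,0,0.3,0,0,0,0,0,0,0.3,0,0,0,0,0,0,0.3,0,0,0,0,0,0], force=30)

```text
time_s: 7.15
tcp_pos: [0.3907, 0.327, -0.0196]
orientation: [[-0.998, 0.055, 0.0], [0.055, 0.998, -0.0], [-0.0, -0.0, -1.0]]
ft_force: [-0.2, -1.5, 3.9]
opening: 0.521
grasp_force: 30.0
```

Run:
```python
from h import *
c=read_camera('side');W=cloud(c)
m=np.hypot(W[...,0]-.39,W[...,1]-.327)<.1
q=W[m&(W[...,2]>.05)&(W[...,2]<.13)];print(np.histogram(q[:,2],bins=16,range=(.05,.13)))
o=get_obs(); print(o['opening'],o['grasp_force'],o['tcp_pos'],o['ft_force'])
```

```text
(array([ 10,   2,   3,   2,   4,   3,   1,  21,  65,  74, 116, 162, 278,
        63, 153, 397]), array([0.05 , 0.055, 0.06 , 0.065, 0.07 , 0.075, 0.08 , 0.085, 0.09 ,
       0.095, 0.1  , 0.105, 0.11 , 0.115, 0.12 , 0.125, 0.13 ]))
0.5184727729292778 30.000874400138855 [ 0.39068486  0.32695098 -0.01964676] [-0.06838458 -2.46351437  5.04920831]
```

Gripped: the opening gives 46 mm at 30 N, with the reported z at -0.020 for a head on the bench. Now lift and carry it over.

>>> send_rows(increments=[0.3,0,0,-0.02,0,0,0,0.3,0,0,-0.04,0,0,0,0.3,0,0,-0.04,0,0,-1.3,0.3,0,0,-0.04,0,0,-1.3,0.3,0,0,-0.03,0,0,0,0.3,0,0,0,0,0,0])

```text
time_s: 7.8
tcp_pos: [0.3925, 0.3293, 0.154]
orientation: [[-1.0, 0.009, 0.005], [0.009, 1.0, 0.006], [-0.005, 0.006, -1.0]]
ft_force: [-0.0, 0.8, -2.5]
opening: 0.52
grasp_force: 30.0
```

```bash
python3 go.py .5052 -.0308 .045 89.4
```

```text
tcp [0.3925 0.3293 0.154 ] yaw 89.47 turn z 0.07 shift [-0.1159 -0.3595  0.1075] t 7.8 F [-0.   0.8 -2.5]
```

>>> send_rows(increments=[0.3,-0.005,-0.04,0,0,0,0,0.3,-0.01,-0.04,0,0,0,0,0.3,-0.01,-0.04,0,0,0,0,0.3,-0.015,-0.04,0,0,0,0,0.3,-0.015,-0.04,0,0,0,0,0.3,-0.015,-0.04,0,0,0,0,0.3,-0.015,-0.04,0,0,0,0,0.3,-0.015,-0.04,0,0,0,0])

```text
time_s: 8.6
tcp_pos: [0.487, 0.0045, 0.1487]
orientation: [[-1.0, 0.009, -0.002], [0.009, 1.0, -0.0], [0.002, -0.0, -1.0]]
ft_force: [0.8, 0.0, -1.6]
opening: 0.52
grasp_force: 30.0
```

>>> send_rows(increments=[0.3,-0.016,-0.0395,0,0,0,0,0.3,0,0,0.03,0,0,0,0.3,0,0,0.04,0,0,0,0.3,0,0,0.03,0,0,0,0.3,0,0,0.01,0,0,0,0.3,0,0,0,0,0,0,0.3,0,0,0,0,0,0,0.3,0,0,0,0,0,0])

```text
time_s: 9.4
tcp_pos: [0.5045, -0.0333, 0.0415]
orientation: [[-1.0, 0.009, 0.003], [0.009, 1.0, 0.0], [-0.003, 0.0, -1.0]]
ft_force: [-0.4, -0.7, -2.2]
opening: 0.522
grasp_force: 30.0
```

```bash
python3 go.py .5052 -.0308 .0125 89.4;  python3 - <<'E'
from h import *
a=read_camera('side');b=read_camera('top')
m=np.hstack([cv2.resize(a['image'][190:290,240:340],(400,400)),cv2.resize(b['image'][160:260,295:395],(400,400))])
cv2.imwrite('pics/c4.png',m[...,::-1])
W=cloud(b)
q=W[(abs(W[...,0]-.505)<.12)&(abs(W[...,1]+.03)<.04)&(W[...,2]>.06)&(W[...,2]<.09)]
print(len(q),q.min(0),q.max(0))
W=cloud(a)
q=W[(abs(W[...,0]-.505)<.12)&(abs(W[...,1]+.03)<.04)&(W[...,2]>.055)&(W[...,2]<.10)]
print(len(q),q.min(0),q.max(0))
E
```

```text
tcp [ 0.5045 -0.0333  0.0415] yaw 89.47 turn z 0.07 shift [-0.0006  0.0025  0.029 ] t 9.4 F [-0.4 -0.7 -2.2]Traceback (most recent call last):
  File "<stdin>", line 7, in <module>
    return umr_minimum(a, axis, None, out, keepdims, initial, where)
ValueError: zero-size array to reduction operation minimum which has no identity
```

View pics/c4.png

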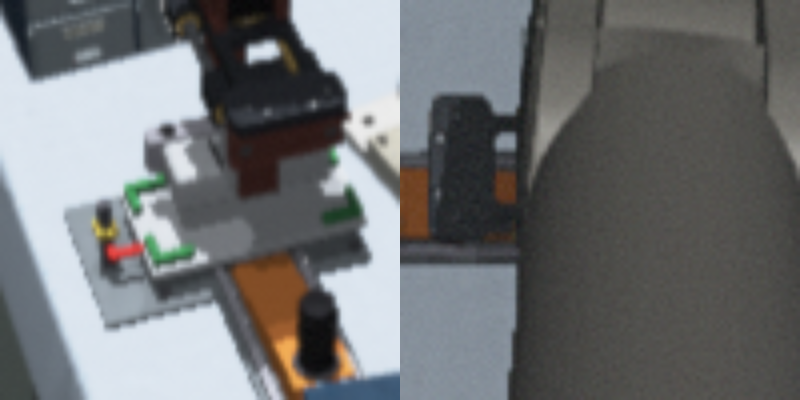

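The side view shows the head hanging over the pass nest between the green corners, with the red pointer at (125,252) and yellow collar at (105,225). I'll check the relative offset with the side camera's depth.

Run:
```python
from h import *
a=read_camera('side');W=cloud(a);I=a['image'].astype(int)
grey=(I.max(2)-I.min(2)<25)&(I.max(2)>70)
f=grey&(abs(W[...,0]-.505)<.1)&(abs(W[...,1]+.03)<.045)
s=f&(W[...,2]>.063)&(W[...,2]<.080)
q=W[s]; print('body',len(q),np.percentile(q,[2,50,98],axis=0).round(4))
y=q[:,1]; face=q[y>np.median(y)-.005]; p=np.polyfit(face[:,0],face[:,1],1); print('face y at x=.505',np.polyval(p,.505),'slope deg',np.degrees(np.arctan(p[0])), face[:,0].min(),face[:,0].max())
t=f&(W[...,2]>.083)&(W[...,2]<.097); q=W[t];print('top',len(q),np.percentile(q,[1,50,99],axis=0).round(4))
h=cv2.cvtColor(a['image'],cv2.COLOR_RGB2HSV).astype(int)
g=(h[...,0]>45)&(h[...,0]<85)&(h[...,1]>90)&(h[...,2]>40)&(abs(W[...,0]-.505)<.1)&(abs(W[...,1]+.03)<.05)
k,l,st,ce=cv2.connectedComponentsWithStats(g.astype(np.uint8))
for i in range(1,k):
    if st[i,4]>5:
        q=W[l==i]; print('lip',st[i],np.percentile(q,[3,50,97],axis=0).round(4).tolist())
```

```text
body 168 [[ 0.458  -0.0452  0.0645]
 [ 0.5273 -0.0105  0.0722]
 [ 0.5883 -0.0063  0.0796]]
face y at x=.505 -0.009887148276704599 slope deg -0.9922354114728483 0.4564288768429495 0.5521325343276673
top 260 [[ 0.4671 -0.0553  0.0832]
 [ 0.536  -0.0328  0.0884]
 [ 0.5588 -0.0075  0.0944]]
lip [271 234  10   9  28] [[0.5471, -0.064, 0.0354], [0.5639, -0.0576, 0.0393], [0.5691, -0.045, 0.0437]]
lip [321 238   9   8  28] [[0.4424, -0.0118, 0.0357], [0.4507, -0.0, 0.0389], [0.4642, 0.0042, 0.0432]]
lip [277 249  11   7  28] [[0.5468, -0.0158, 0.0357], [0.5638, -0.0024, 0.0405], [0.5698, 0.0043, 0.0436]]
```

>>> send_rows(increments=[0.3,-0.001,0.002,0,0,0,0,0.3,0,0,0.008,0,0,0,0.3,0,0,0.008,0,0,0,0.3,0,0,0.006,0,0,0,0.3,0,0,0.004,0,0,0,0.3,0,0,0,0,0,0,0.3,0,0,0,0,0,0])

```text
time_s: 10.25
tcp_pos: [0.5042, -0.0315, 0.014]
orientation: [[-1.0, 0.009, -0.0], [0.009, 1.0, -0.0], [0.0, -0.0, -1.0]]
ft_force: [0.2, 0.3, -1.9]
opening: 0.526
grasp_force: 30.0
```

```bash
python3 go.py .5055 -.031 .0123 89.4
```

```text
tcp [ 0.5042 -0.0315  0.014 ] yaw 89.46 turn z 0.06 shift [-0.0013  0.0006  0.0017] t 10.25 F [ 0.2  0.3 -1.9]
```

>>> send_rows(increments=[0.3,-0.001,0,0.0015,0,0,0,0.3,0,0,0.001,0,0,0,0.3,0,0,0,0,0,0])

```text
time_s: 10.55
tcp_pos: [0.5059, -0.0315, 0.0123]
orientation: [[-1.0, 0.009, 0.001], [0.009, 1.0, 0.0], [-0.001, 0.0, -1.0]]
ft_force: [-0.9, 1.0, 5.0]
opening: 0.522
grasp_force: 30.0
```

>>> send_rows(increments=[1,0,0,0,0,0,0,1,0,0,0,0,0,0,1,0,0,0,0,0,0,1,0,0,0,0,0,0,1,0,0,0,0,0,0,1,0,0,0,0,0,0])

```text
time_s: 11.15
tcp_pos: [0.5053, -0.0314, 0.0116]
orientation: [[-1.0, 0.009, -0.0], [0.009, 1.0, 0.0], [0.0, 0.0, -1.0]]
ft_force: [0.2, 0.1, 0.6]
opening: 0.996
grasp_force: 0.0
```

>>> send_rows(increments=[1,0,0,-0.02,0,0,0,1,0,0,-0.03,0,0,0,1,0,0,-0.04,0,0,0,1,0,0,-0.04,0,0,0,1,0,0,0,0,0,0])

```text
time_s: 11.65
tcp_pos: [0.5089, -0.0316, 0.1465]
orientation: [[-1.0, 0.01, 0.009], [0.01, 1.0, 0.001], [-0.009, 0.001, -1.0]]
ft_force: [0.6, 0.6, -0.3]
opening: 1.002
grasp_force: 0.0
```

```bash
python3 go.py .356 -.286 .14 82.2
```

```text
tcp [ 0.5089 -0.0316  0.1465] yaw 89.45 turn z 7.25 shift [ 0.117  -0.2729  0.0048] t 11.65 F [ 0.6  0.6 -0.3]
```

>>> send_rows(increments=[1,0,0,0,0,0,7.2,1,0.014,-0.038,0,0,0,0,1,0.017,-0.039,0,0,0,0,1,0.017,-0.039,0,0,0,0,1,0.018,-0.039,0,0,0,0,1,0.018,-0.039,0,0,0,0,1,0.017,-0.039,0,0,0,0,1,0.016,-0.039,0,0,0,0])

```text
time_s: 12.45
tcp_pos: [0.3512, -0.2862, 0.1412]
orientation: [[-0.991, 0.134, -0.0], [0.134, 0.991, 0.0], [0.0, 0.0, -1.0]]
ft_force: [0.7, -0.4, -0.5]
opening: 1.001
grasp_force: 0.0
```

>>> send_rows(increments=[1,0,0,0,0,0,0,1,0,0,0,0,0,0])

```text
time_s: 12.65
tcp_pos: [0.3521, -0.2855, 0.1412]
orientation: [[-0.991, 0.137, -0.001], [0.137, 0.991, 0.0], [0.001, 0.0, -1.0]]
ft_force: [0.2, -0.7, 0.6]
opening: 1.004
grasp_force: 0.0
```

```bash
python3 go.py .356 -.286 -.02 82.2; python3 meas.py | grep -E 'pass|tag|head red|wedge'
```

```text
tcp [ 0.3521 -0.2855  0.1412] yaw 82.12 turn z -0.08 shift [-0.0041 -0.      0.1612] t 12.65 F [ 0.2 -0.7  0.6]
top passlips n 286 centre 0.5059 -0.0314 size 131 63 long axis deg -0.6 mean [ 0.5085 -0.0287]
top greentag few 0
top redtag few 0Traceback (most recent call last):
  File "meas.py", line 25, in <module>
    c,W=run('top')
        ~~~^^^^^^^
  File "meas.py", line 18, in run
    j=1+s[1:,4].argmax(); rect(c,l==j,.028,n+' head '+nm)
        ~~~~~~~~~~~~~~^^
ValueError: attempt to get argmax of an empty sequence
```

>>> send_rows(increments=[1,-0.004,0,0.03,0,0,0,1,0,0,0.035,0,0,0,1,0,0,0.035,0,0,0,1,0,0,0.03,0,0,0,1,0,0,0.02,0,0,0,1,0,0,0.011,0,0,0,1,0,0,0,0,0,0])

```text
time_s: 13.4
tcp_pos: [0.3566, -0.2842, -0.0205]
orientation: [[-0.991, 0.133, -0.002], [0.133, 0.991, 0.002], [0.002, 0.001, -1.0]]
ft_force: [0.3, -0.1, -0.2]
opening: 0.999
grasp_force: 0.0
```

>>> send_rows(increments=[0.3,0,0,0,0,0,0,0.3,0,0,0,0,0,0,0.3,0,0,0,0,0,0,0.3,0,0,0,0,0,0,0.3,0,0,0,0,0,0,0.3,0,0,0,0,0,0,0.3,0,0,0,0,0,0,0.3,0,0,0,0,0,0], force=30)

```text
time_s: 14.2
tcp_pos: [0.3569, -0.2853, -0.0191]
orientation: [[-0.991, 0.134, 0.0], [0.134, 0.991, 0.001], [-0.0, 0.001, -1.0]]
ft_force: [-0.8, 1.6, 6.2]
opening: 0.523
grasp_force: 30.0
```

```bash
python3 go.py .356 -.286 -.02 87.9
```

```text
tcp [ 0.3569 -0.2853 -0.0191] yaw 82.28 turn z -5.62 shift [ 0.0009 -0.0007  0.0009] t 14.2 F [-0.8  1.6  6.2]
```

>>> send_rows(increments=[0.3,0,0,-0.02,0,0,0,0.3,0,0,-0.04,0,0,0,0.3,0,0,-0.04,0,0,-2.8,0.3,0,0,-0.04,0,0,-2.8,0.3,0,0,-0.035,0,0,0,0.3,0,0,0,0,0,0])

```text
time_s: 14.8
tcp_pos: [0.3589, -0.2874, 0.1592]
orientation: [[-0.999, 0.038, 0.007], [0.038, 0.999, -0.003], [-0.007, -0.003, -1.0]]
ft_force: [0.3, -0.2, -3.7]
opening: 0.517
grasp_force: 30.0
```

```bash
python3 go.py .3928 .194 .155 87.9
```

```text
tcp [ 0.3589 -0.2874  0.1592] yaw 87.84 turn z -0.06 shift [-0.0162  0.4823  0.0031] t 14.8 F [ 0.3 -0.2 -3.7]
```

>>> send_rows(increments=[0.3,-0.022,0.04,0,0,0,0,0.3,-0.022,0.04,0,0,0,0,0.3,-0.022,0.04,0,0,0,0,0.3,-0.022,0.04,0,0,0,0,0.3,0,0.04,0,0,0,0,0.3,0,0.04,0,0,0,0,0.3,0,0.04,0,0,0,0,0.3,0,0.04,0,0,0,0])

```text
time_s: 15.6
tcp_pos: [0.455, 0.0321, 0.1538]
orientation: [[-0.999, 0.037, -0.003], [0.037, 0.999, -0.001], [0.003, -0.001, -1.0]]
ft_force: [0.4, -0.8, -3.5]
opening: 0.524
grasp_force: 30.0
```

```bash
python3 go.py .3928 .194 .155 87.9
```

```text
tcp [0.455  0.0321 0.1538] yaw 87.86 turn z -0.04 shift [ 0.0681  0.1596 -0.0012] t 15.6 F [ 0.4 -0.8 -3.5]
```

>>> send_rows(increments=[0.3,0.014,0.04,0,0,0,0,0.3,0.018,0.04,0,0,0,0,0.3,0.018,0.04,0,0,0,0,0.3,0.016,0.038,0,0,0,0,0.3,0,0,0,0,0,0,0.3,0,0,0,0,0,0])

```text
time_s: 16.2
tcp_pos: [0.3951, 0.191, 0.154]
orientation: [[-0.999, 0.035, -0.003], [0.035, 0.999, -0.002], [0.002, -0.002, -1.0]]
ft_force: [-0.4, 0.2, -4.2]
opening: 0.521
grasp_force: 30.0
```

```bash
python3 go.py .3928 .194 .015 87.9
```

```text
tcp [0.3951 0.191  0.154 ] yaw 88.02 turn z 0.12 shift [0.0021 0.0032 0.139 ] t 16.2 F [-0.4  0.2 -4.2]
```

>>> send_rows(increments=[0.3,0.002,0.003,0.03,0,0,0,0.3,0,0,0.04,0,0,0,0.3,0,0,0.035,0,0,0,0.3,0,0,0.02,0,0,0,0.3,0,0,0.01,0,0,0,0.3,0,0,0,0,0,0,0.3,0,0,0,0,0,0])

```text
time_s: 16.9
tcp_pos: [0.3953, 0.1937, 0.0211]
orientation: [[-0.999, 0.038, 0.001], [0.038, 0.999, 0.0], [-0.001, 0.0, -1.0]]
ft_force: [0.9, -0.4, -3.4]
opening: 0.522
grasp_force: 30.0
```

```bash
python3 go.py .3928 .194 -.0095 87.9
python3 - <<'E'
from h import *
a=read_camera('side');W=cloud(a);I=a['image'].astype(int)
grey=(I.max(2)-I.min(2)<25)&(I.max(2)>70)
f=grey&(abs(W[...,0]-.393)<.075)&(abs(W[...,1]-.194)<.04)
s=f&(W[...,2]>.036)&(W[...,2]<.054)
q=W[s]; print('body',len(q),np.percentile(q,[2,50,98],axis=0).round(4))
face=q[q[:,1]>np.median(q[:,1])-.005]; p=np.polyfit(face[:,0],face[:,1],1); print('face y',np.polyval(p,.393),'deg',np.degrees(np.arctan(p[0])), face[:,0].min(),face[:,0].max())
q=W[f&(W[...,2]>.055)&(W[...,2]<.069)];print('top',len(q),np.percentile(q,[1,50,99],axis=0).round(4))
h=cv2.cvtColor(a['image'],cv2.COLOR_RGB2HSV).astype(int)
g=((h[...,0]<8)|(h[...,0]>172))&(h[...,1]>130)&(h[...,2]>80)&(abs(W[...,0]-.393)<.09)&(abs(W[...,1]-.194)<.05)
k,l,st,ce=cv2.connectedComponentsWithStats(g.astype(np.uint8))
for i in range(1,k):
    if st[i,4]>5: print('lip',st[i],np.percentile(W[l==i],[3,50,97],axis=0).round(4).tolist())
b=a['image'][200:360,300:460]; b=cv2.resize(b,(600,600),interpolation=cv2.INTER_CUBIC); cv2.imwrite('pics/c5.png',b[...,::-1])
E
```

```text
tcp [0.3953 0.1937 0.0211] yaw 87.8 turn z -0.1 shift [0.0025 0.0002 0.0306] t 16.9 F [ 0.9 -0.4 -3.4]
body 69 [[0.408  0.1732 0.0415]
 [0.4373 0.2128 0.0495]
 [0.4657 0.2174 0.0535]]
face y 0.21742825450703518 deg -5.231965459712283 0.4054739736604681 0.43923782721214544
top 253 [[0.4042 0.1704 0.0551]
 [0.4284 0.1957 0.0661]
 [0.467  0.2166 0.0689]]
lip [348 298   9   4  21] [[0.4384, 0.1598, 0.0128], [0.4482, 0.1635, 0.0184], [0.4547, 0.1669, 0.0222]]
lip [403 302   9  10  38] [[0.3286, 0.2128, 0.0131], [0.3371, 0.2257, 0.0176], [0.3498, 0.229, 0.0215]]
lip [355 314  14   9  50] [[0.4337, 0.2072, 0.0123], [0.4501, 0.2224, 0.0185], [0.4571, 0.2264, 0.0225]]
```

View pics/c5.png

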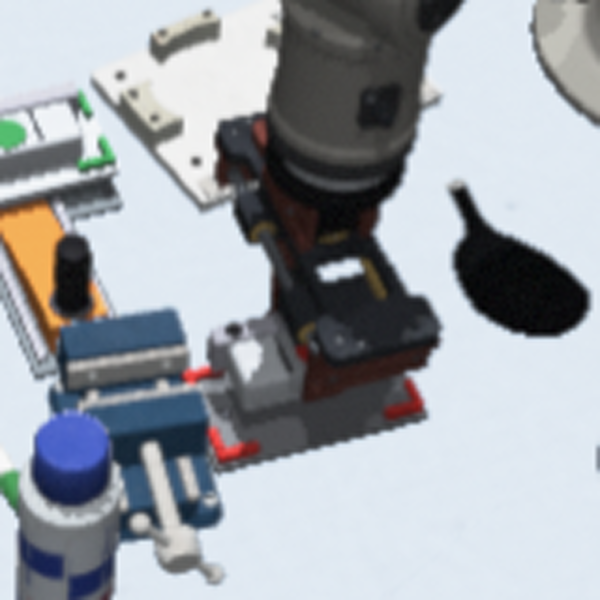

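The picture shows the green head lying flat in the pass nest (top left) and the red head over the reject nest (260,370). Now lower it.

>>> send_rows(increments=[0.3,0.0025,0.0005,0,0,0,0,0.3,0,0,0.01,0,0,0,0.3,0,0,0.009,0,0,0,0.3,0,0,0.006,0,0,0,0.3,0,0,0.003,0,0,0,0.3,0,0,0,0,0,0,0.3,0,0,0,0,0,0])

```text
time_s: 17.65
tcp_pos: [0.3922, 0.1947, -0.0074]
orientation: [[-0.999, 0.037, -0.0], [0.037, 0.999, -0.0], [0.0, -0.0, -1.0]]
ft_force: [0.9, -0.6, -4.1]
opening: 0.521
grasp_force: 30.0
```

```bash
python3 go.py .3928 .194 -.0095 87.9
```

```text
tcp [ 0.3922  0.1947 -0.0074] yaw 87.87 turn z -0.03 shift [-0.0007 -0.0007  0.0021] t 17.65 F [ 0.9 -0.6 -4.1]
```

>>> send_rows(increments=[0.3,0,0,0.0015,0,0,0,0.3,0,0,0.001,0,0,0,0.3,0,0,0,0,0,0])

```text
time_s: 17.95
tcp_pos: [0.3925, 0.1949, -0.0091]
orientation: [[-0.999, 0.037, 0.001], [0.037, 0.999, 0.001], [-0.0, 0.001, -1.0]]
ft_force: [-1.6, -0.8, 6.6]
opening: 0.524
grasp_force: 30.0
```

>>> send_rows(increments=[1,0,0,0,0,0,0,1,0,0,0,0,0,0,1,0,0,0,0,0,0,1,0,0,0,0,0,0,1,0,0,0,0,0,0,1,0,0,0,0,0,0])

```text
time_s: 18.55
tcp_pos: [0.3921, 0.1948, -0.0099]
orientation: [[-0.999, 0.037, -0.0], [0.037, 0.999, 0.0], [0.0, 0.0, -1.0]]
ft_force: [0.9, -1.0, -0.0]
opening: 0.99
grasp_force: 0.0
```

>>> send_rows(increments=[1,0,0,-0.02,0,0,0,1,0,0,-0.03,0,0,0,1,0,0,-0.04,0,0,0,1,0,0,-0.04,0,0,0,1,0,0,-0.03,0,0,0,1,0,0,0,0,0,0])

```text
time_s: 19.15
tcp_pos: [0.3945, 0.1963, 0.1539]
orientation: [[-0.999, 0.037, 0.006], [0.037, 0.999, 0.005], [-0.006, 0.005, -1.0]]
ft_force: [0.3, 0.5, -0.8]
opening: 0.999
grasp_force: 0.0
```

```bash
python3 go.py .505 .098 .12 0; python3 -c "
from h import *; print(get_obs()['qpos'].round(1))"
```

```text
tcp [0.3945 0.1963 0.1539] yaw 87.86 turn z 87.86 shift [-0.0984  0.1103  0.0341] t 19.15 F [ 0.3  0.5 -0.8]
[-40.6   7.7   6.6 123.1  -1.2  48.8  54.6]
```

>>> send_rows(increments=[1,0,0,0,0,0,8,1,0,0,0,0,0,8,1,0,0,0,0,0,8,1,0,0,0,0,0,8,1,0,0,0,0,0,8,1,0,0,0,0,0,8,1,0,0,0,0,0,8,1,0,0,0,0,0,8])

```text
time_s: 19.95
tcp_pos: [0.3915, 0.1943, 0.149]
orientation: [[-0.399, 0.917, -0.001], [0.917, 0.399, -0.001], [-0.0, -0.002, -1.0]]
ft_force: [0.4, 0.6, -1.0]
opening: 1.003
grasp_force: 0.0
```

>>> send_rows(increments=[1,0,0,0,0,0,8,1,0,0,0,0,0,8,1,0,0,0,0,0,8,1,0,0,0,0,0,0,1,0,0,0,0,0,0])

```text
time_s: 20.45
tcp_pos: [0.3917, 0.1945, 0.1495]
orientation: [[-0.002, 1.0, -0.001], [1.0, 0.002, -0.001], [-0.001, -0.001, -1.0]]
ft_force: [-0.3, -0.2, -0.2]
opening: 1.002
grasp_force: 0.0
```

```bash
python3 go.py .505 .098 .12 0
python3 - <<'E'
from h import *
from meas import rect,near
for n in('side','top'):
    c=read_camera(n);W=cloud(c);I=c['image'].astype(int)
    m=near(W,.506,.10,.025)&(W[...,2]>.035)&(I.max(2)<90); q=W[m]
    print(n,len(q), [(z.round(3),q[abs(q[:,2]-z)<.006].mean(0).round(4)[:2],(q[abs(q[:,2]-z)<.006][:,0].min()+q[abs(q[:,2]-z)<.006][:,0].max()).round(4)/2) for z in np.arange(.045,.09,.012) if (abs(q[:,2]-z)<.006).any()], q[:,2].max() if len(q) else '')
E
```

```text
tcp [0.3917 0.1945 0.1495] yaw 0.09 turn z 0.09 shift [-0.0965  0.1133  0.0294] t 20.45 F [-0.3 -0.2 -0.2]
side 185 [(np.float64(0.045), array([0.5078, 0.1088]), np.float64(0.50605)), (np.float64(0.057), array([0.5065, 0.1093]), np.float64(0.5061)), (np.float64(0.069), array([0.5078, 0.1088]), np.float64(0.5068)), (np.float64(0.081), array([0.5068, 0.1065]), np.float64(0.5064))] 0.09153307328732588
top 128 [(np.float64(0.045), array([0.4994, 0.0948]), np.float64(0.50095)), (np.float64(0.057), array([0.4976, 0.095 ]), np.float64(0.49815)), (np.float64(0.069), array([0.4982, 0.0942]), np.float64(0.4992)), (np.float64(0.081), array([0.5052, 0.099 ]), np.float64(0.5057))] 0.08952327417515765
```

>>> send_rows(increments=[1,-0.03,0.03,0,0,0,0,1,-0.03,0.03,0,0,0,0,1,-0.02,0.03,0,0,0,0,1,-0.015,0.024,0,0,0,0,1,0,0,0,0,0,0,1,0,0,0,0,0,0])

```text
time_s: 21.15
tcp_pos: [0.5056, 0.0992, 0.1497]
orientation: [[0.002, 1.0, -0.001], [1.0, -0.002, -0.0], [-0.0, -0.001, -1.0]]
ft_force: [0.1, 0.1, 0.5]
opening: 0.999
grasp_force: 0.0
```

```bash
python3 go.py .5055 .099 .022 0.6
```

```text
tcp [0.5056 0.0992 0.1497] yaw -0.13 turn z -0.73 shift [-1.000e-04 -0.000e+00  1.277e-01] t 21.15 F [0.1 0.1 0.5]
```

>>> send_rows(increments=[1,0,0,0.03,0,0,-0.7,1,0,0,0.035,0,0,0,1,0,0,0.03,0,0,0,1,0,0,0.02,0,0,0,1,0,0,0.0127,0,0,0,1,0,0,0,0,0,0])

```text
time_s: 21.75
tcp_pos: [0.5041, 0.1001, 0.0212]
orientation: [[-0.012, 1.0, -0.003], [1.0, 0.012, -0.0], [-0.0, -0.003, -1.0]]
ft_force: [-0.4, 0.6, -0.3]
opening: 1.002
grasp_force: 0.0
```

>>> send_rows(increments=[0.15,0,0,0,0,0,0,0.15,0,0,0,0,0,0,0.15,0,0,0,0,0,0,0.15,0,0,0,0,0,0,0.15,0,0,0,0,0,0,0.15,0,0,0,0,0,0,0.15,0,0,0,0,0,0,0.15,0,0,0,0,0,0], force=40)

```text
time_s: 22.55
tcp_pos: [0.5059, 0.0995, 0.0224]
orientation: [[-0.01, 1.0, -0.0], [1.0, 0.01, 0.0], [0.0, -0.0, -1.0]]
ft_force: [-0.7, 0.5, -1.0]
opening: 0.31
grasp_force: 0.0
```

>>> send_rows(increments=[0.1,0,0,0,0,0,0,0.1,0,0,0,0,0,0,0.1,0,0,0,0,0,0])

```text
time_s: 22.85
tcp_pos: [0.5057, 0.0995, 0.0223]
orientation: [[-0.01, 1.0, -0.0], [1.0, 0.01, -0.0], [-0.0, -0.0, -1.0]]
ft_force: [-0.8, 0.0, -0.9]
opening: 0.244
grasp_force: 40.0
```

```bash
cat > gauge.py <<'E'
from h import *
for n in('side',):
  for k in range(3):
    c=read_camera(n);W=cloud(c);h=cv2.cvtColor(c['image'],cv2.COLOR_RGB2HSV).astype(int);H,S,V=h[...,0],h[...,1],h[...,2]
    nr=np.hypot(W[...,0]-.588,W[...,1]+.027)<.035
    y=nr&(H>18)&(H<36)&(S>110)&(V>60); r=nr&((H<8)|(H>172))&(S>130)&(V>60)
    for nm,m in(('yellow',y),('red',r)):
        p=np.argwhere(m); print(nm,len(p),'v,u',p.mean(0).round(2),'vrange',p.min(0),p.max(0),'W',np.nanmedian(W[m],0).round(4))
E
python3 gauge.py; python3 go.py .5055 .08 .022
```

```text
yellow 18 v,u [247.28 265.78] vrange [245 263] [249 268] W [ 0.592  -0.0267  0.0446]
red 26 v,u [252.5  269.73] vrange [251 266] [255 275] W [ 0.586  -0.0191  0.0305]
yellow 18 v,u [247.28 265.78] vrange [245 263] [249 268] W [ 0.5919 -0.0268  0.0443]
red 26 v,u [252.5  269.73] vrange [251 266] [255 275] W [ 0.5857 -0.0191  0.0304]
yellow 18 v,u [247.28 265.78] vrange [245 263] [249 268] W [ 0.5917 -0.0264  0.0437]
red 26 v,u [252.5  269.73] vrange [251 266] [255 275] W [ 0.5859 -0.0187  0.0306]
tcp [0.5058 0.0995 0.0224] yaw 0.57 turn z 0 shift [-0.0195 -0.0005  0.0004] t 23.0 F [ 0.5 -0.4 -0.9]
```

```bash
cat > fit.py <<'E'
from h import *
from scipy.optimize import least_squares
def proj(c,P): return cv2.projectPoints(np.array(P,float),cv2.Rodrigues(np.array(c['R']))[0],np.array(c['t'],float),np.array(c['intrinsics']),np.array(c['distortion']))[0][:,0]
K=16
def hull(c,lo,hi,u0,v0):
    P=[[a,b,d] for a in(lo[0],hi[0]) for b in(lo[1],hi[1]) for d in(lo[2],hi[2])]
    q=((proj(c,P)-[u0,v0]+.5)*K).astype(np.int32); m=np.zeros((24*K,24*K),np.uint8)
    cv2.fillConvexPoly(m,cv2.convexHull(q),1); return m
def model(c,x,y,z,u0,v0,w=.008):
    m=hull(c,(x-.0065,y-.0065,z-.003),(x+.0065,y+.0065,z+.003),u0,v0)
    p=hull(c,(x-w/2,y-w/2,z+.003),(x+w/2,y+w/2,.063),u0,v0); m[p>0]=0
    return cv2.resize(m.astype(np.float32),(24,24),interpolation=cv2.INTER_AREA)
obs=[]
for n,uv in(('side',(266,247)),('top',(346,171))):
    c=read_camera(n);u0,v0=uv[0]-12,uv[1]-12
    I=c['image'][v0:v0+24,u0:u0+24].astype(float); h=cv2.cvtColor(I.astype(np.uint8),cv2.COLOR_RGB2HSV).astype(int)
    ye=np.clip((np.minimum(I[...,0],I[...,1])-I[...,2])/np.maximum(I.max(2),60)*1.6,0,1)*((h[...,0]>16)&(h[...,0]<38)); ye[ye<.25]=0
    obs.append((c,u0,v0,ye)); s=ye.sum();vv,uu=np.mgrid[:24,:24];print(n,s.round(1),(ye*uu).sum()/s+u0,(ye*vv).sum()/s+v0)
def cost(z,x,y,use):
    e=0
    for i in use:
        c,u0,v0,ye=obs[i]; e+=((model(c,x,y,z,u0,v0)-ye)**2).sum()
    return e
for use in((0,),(1,),(0,1)):
    b=min((cost(z,x,y,use),z,x,y) for z in np.arange(.034,.0455,.001) for x in np.arange(.582,.598,.001) for y in np.arange(-.038,-.022,.001))
    print(use,np.round(b,4))
print([ (round(z,4), round(min(cost(z,x,y,(0,1)) for x in np.arange(.582,.598,.001) for y in np.arange(-.038,-.022,.001)),2)) for z in np.arange(.035,.045,.001)])
E
python3 fit.py
```

```text
side 16.6 265.7899778243672 247.2378065549728
top 19.5 345.3765739217778 170.71684708940532
(0,) [ 2.8034  0.036   0.589  -0.037 ]
(1,) [ 2.6748  0.034   0.593  -0.032 ]
(0, 1) [ 7.7667  0.042   0.591  -0.032 ]
[(np.float64(0.035), np.float64(22.3)), (np.float64(0.036), np.float64(19.77)), (np.float64(0.037), np.float64(17.01)), (np.float64(0.038), np.float64(14.9)), (np.float64(0.039), np.float64(12.67)), (np.float64(0.04), np.float64(10.53)), (np.float64(0.041), np.float64(8.5)), (np.float64(0.042), np.float64(7.77)), (np.float64(0.043), np.float64(7.77)), (np.float64(0.044), np.float64(7.89))]
```

>>> send_rows(increments=[0.1,-0.003,0,0,0,0,0,0.1,-0.003,0,0,0,0,0,0.1,-0.003,0,0,0,0,0,0.1,0,0,0,0,0,0,0.1,0,0,0,0,0,0])

```text
time_s: 23.6
tcp_pos: [0.5059, 0.0902, 0.0224]
orientation: [[-0.009, 1.0, -0.0], [1.0, 0.009, -0.0], [-0.0, -0.0, -1.0]]
ft_force: [0.4, 1.0, -2.9]
opening: 0.246
grasp_force: 40.0
```

>>> send_rows(increments=[0.1,-0.003,0,0,0,0,0,0.1,-0.003,0,0,0,0,0,0.1,0,0,0,0,0,0,0.1,0,0,0,0,0,0])

```text
time_s: 24.0
tcp_pos: [0.5061, 0.0843, 0.0224]
orientation: [[-0.01, 1.0, -0.0], [1.0, 0.01, -0.0], [-0.0, -0.0, -1.0]]
ft_force: [-1.0, -0.7, -2.6]
opening: 0.242
grasp_force: 40.0
```

```bash
python3 gauge.py|tail -2; python3 go.py .5055 .08 .022
```

```text
yellow 18 v,u [247.28 265.78] vrange [245 263] [249 268] W [ 0.5919 -0.0269  0.0441]
red 25 v,u [252.48 269.72] vrange [251 266] [255 275] W [ 0.5868 -0.0194  0.0312]
tcp [0.5061 0.0846 0.0224] yaw 0.58 turn z 0 shift [-0.0046 -0.0006  0.0004] t 24.15 F [ 0.2  0.7 -1.9]
```

>>> send_rows(increments=[0.1,-0.003,0,0,0,0,0,0.1,-0.003,0,0,0,0,0,0.1,0,0,0,0,0,0,0.1,0,0,0,0,0,0])

```text
time_s: 24.55
tcp_pos: [0.5062, 0.0785, 0.0224]
orientation: [[-0.01, 1.0, 0.0], [1.0, 0.01, 0.0], [0.0, 0.0, -1.0]]
ft_force: [-0.2, 0.9, -3.8]
opening: 0.246
grasp_force: 40.0
```

>>> send_rows(increments=[0.1,-0.003,0,0,0,0,0,0.1,-0.003,0,0,0,0,0,0.1,0,0,0,0,0,0,0.1,0,0,0,0,0,0])

```text
time_s: 24.95
tcp_pos: [0.5067, 0.0756, 0.0229]
orientation: [[-0.012, 1.0, 0.001], [1.0, 0.012, 0.003], [0.003, 0.001, -1.0]]
ft_force: [-0.8, 8.1, 0.7]
opening: 0.242
grasp_force: 40.0
```

>>> send_rows(increments=[0.1,-0.003,0,0,0,0,0,0.1,-0.003,0,0,0,0,0,0.1,0,0,0,0,0,0,0.1,0,0,0,0,0,0])

```text
time_s: 25.35
tcp_pos: [0.507, 0.0696, 0.0229]
orientation: [[-0.012, 1.0, 0.001], [1.0, 0.012, 0.003], [0.003, 0.002, -1.0]]
ft_force: [-0.4, 8.3, 0.2]
opening: 0.242
grasp_force: 40.0
```

>>> send_rows(increments=[0.1,-0.003,0,0,0,0,0,0.1,-0.003,0,0,0,0,0,0.1,0,0,0,0,0,0,0.1,0,0,0,0,0,0])

```text
time_s: 25.75
tcp_pos: [0.5071, 0.0634, 0.0229]
orientation: [[-0.012, 1.0, 0.001], [1.0, 0.012, 0.003], [0.003, 0.002, -1.0]]
ft_force: [-0.0, 7.7, -1.5]
opening: 0.246
grasp_force: 40.0
```

```bash
python3 gauge.py|tail -2; python3 go.py .5055 .08 .022
python3 - <<'E'
from h import *
c=read_camera('side')
for z in(.03,.04): print(cv2.projectPoints(np.array([[.586,-.0195,z]]),cv2.Rodrigues(np.array(c['R']))[0],np.array(c['t'],float),np.array(c['intrinsics']),np.array(c['distortion']))[0].ravel())
E
```

```text
yellow 18 v,u [247.28 265.78] vrange [245 263] [249 268] W [ 0.5922 -0.0263  0.0439]
red 25 v,u [251.4 269.8] vrange [250 266] [253 275] W [ 0.5846 -0.0187  0.035 ]
tcp [0.5071 0.0634 0.0229] yaw 0.7 turn z 0 shift [ 0.0166 -0.0014  0.0009] t 25.9 F [ 0.2  7.4 -2. ]
[269.29196967 252.96709704]
[269.10308674 250.14521844]
```

>>> send_rows(increments=[0.1,-0.004,0,0,0,0,0,0.1,-0.004,0,0,0,0,0,0.1,-0.004,0,0,0,0,0,0.1,-0.004,0,0,0,0,0,0.1,-0.004,0,0,0,0,0,0.1,-0.004,0,0,0,0,0,0.1,0,0,0,0,0,0,0.1,0,0,0,0,0,0])

```text
time_s: 26.75
tcp_pos: [0.5071, 0.0387, 0.0227]
orientation: [[-0.012, 1.0, 0.001], [1.0, 0.012, 0.002], [0.002, 0.001, -1.0]]
ft_force: [-0.4, 5.9, -2.8]
opening: 0.244
grasp_force: 40.0
```

```bash
python3 gauge.py|tail -2; python3 go.py .5055 .0335 .022
python3 - <<'E'
from h import *
a=read_camera('side'); b=cv2.resize(a['image'][228:268,248:298],(750,600),interpolation=cv2.INTER_CUBIC); cv2.imwrite('pics/c6.png',b[...,::-1])
E
```

```text
yellow 15 v,u [247.   265.53] vrange [245 263] [249 268] W [ 0.5933 -0.0276  0.0432]
red 27 v,u [249.7  269.85] vrange [248 266] [252 274] W [ 0.5844 -0.0193  0.0416]
tcp [0.5071 0.0387 0.0226] yaw 0.67 turn z 0 shift [-0.0051 -0.0016  0.0006] t 26.9 F [ 0.5  6.2 -1.5]
```

View pics/c6.png

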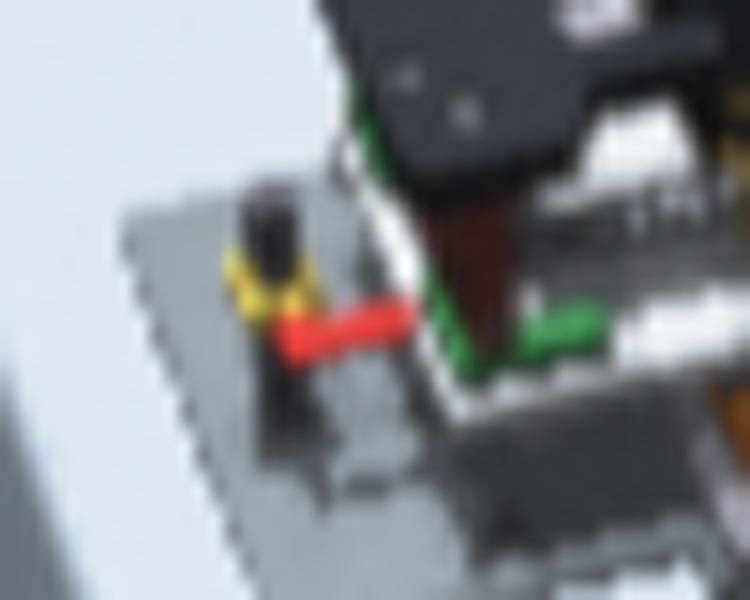

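The crop shows the pointer tip (290,340) overlapping the lower edge of the yellow collar (275,290). The rise is about 10 mm so far. I'll use the post's known 63 mm top as a reference.

Run:
```python
from h import *
c=read_camera('side'); I=c['image'].astype(int)
for v in range(236,262): print(v,[tuple(I[v,u]) for u in range(262,272)] if 0 else ' '.join('%3d/%3d/%3d'%tuple(I[v,u]) for u in range(262,271)))
def pr(P): return cv2.projectPoints(np.array(P,float),cv2.Rodrigues(np.array(c['R']))[0],np.array(c['t'],float),np.array(c['intrinsics']),np.array(c['distortion']))[0][:,0].round(2).tolist()
print(pr([[.59,-.031,.063],[.59,-.031,.042],[.59,-.031,.039],[.597,-.031,.042],[.59,-.0245,.042]]))
```

```text
236 221/230/239 222/231/240 222/231/240 222/231/240 222/231/240 222/231/240 221/231/239 221/230/238 203/210/214
237 222/231/240 222/231/240 222/232/240 222/231/239 222/231/240 222/231/240 222/231/240 217/226/235 162/169/175
238 222/231/240 222/231/240 221/230/239 220/228/238 221/229/238 220/228/237 217/225/233 199/211/222 143/148/154
239 221/230/239 220/229/238 209/219/227 193/204/218 187/198/213 189/201/215 189/198/207 165/176/185 110/116/122
240 201/215/225 196/209/221 170/175/184 133/136/149 122/126/137 132/140/149 156/167/175 153/165/173 117/126/132
241 162/174/184 156/166/177 115/118/127  99/102/111  94/ 96/105 111/116/125 153/163/172 155/166/176 150/161/169
242 156/168/176 148/159/167  81/ 85/ 90  67/ 68/ 74  54/ 55/ 61  73/ 77/ 82 150/161/171 156/168/178 156/167/176
243 157/168/175 151/160/166  73/ 78/ 81  44/ 45/ 48  41/ 41/ 45  66/ 69/ 74 149/158/166 156/166/176 155/167/176
244 159/169/173 173/178/155  88/ 89/ 80  43/ 45/ 46  41/ 41/ 46  65/ 67/ 68 145/150/147 152/162/170 150/161/169
245 165/174/173 199/196/125 125/115/ 68  53/ 52/ 44  41/ 41/ 45  70/ 67/ 54 157/149/108 152/
[... 1202 characters left out ...]
3  47/ 49/ 53  50/ 52/ 57  71/ 76/ 80 112/120/127
257 152/163/172 145/156/164 137/147/154  78/ 83/ 88  60/ 64/ 69  62/ 67/ 71  65/ 70/ 74  76/ 81/ 85  93/101/106
258 145/156/165 149/160/168 139/150/157  89/ 96/102  78/ 83/ 89  77/ 83/ 88  78/ 85/ 89  89/ 96/102 121/130/138
259 141/151/159 153/164/173 146/158/166 123/132/141 118/128/135 109/117/124  86/ 93/ 98  91/ 98/104 137/148/156
260 140/149/159 152/164/172 156/167/176 154/166/174 153/164/173 140/151/159 113/122/128  87/ 93/ 99 118/127/134
261 172/184/197 154/165/174 158/170/179 159/170/179 157/167/178 151/162/171 141/152/160 101/107/114 125/132/141
[[265.65, 240.51], [266.09, 246.56], [266.15, 247.41], [263.24, 247.25], [266.85, 248.49]]
```

The mark sits at about 41–42 mm, which needs a rise near 11.5 mm. Push about 6 mm more.

>>> send_rows(increments=[0.1,-0.003,0,0,0,0,0,0.1,-0.003,0,0,0,0,0,0.1,0,0,0,0,0,0,0.1,0,0,0,0,0,0,0.1,0,0,0,0,0,0])

```text
time_s: 27.5
tcp_pos: [0.5071, 0.0329, 0.0226]
orientation: [[-0.012, 1.0, 0.001], [1.0, 0.012, 0.002], [0.002, 0.001, -1.0]]
ft_force: [0.1, 6.9, -2.6]
opening: 0.243
grasp_force: 40.0
```

>>> send_rows(increments=[1,0,0,0,0,0,0,1,0,0,0,0,0,0,1,0,0,0,0,0,0,1,0,0,0,0,0,0,1,0,0,0,0,0,0,1,0,0,0,0,0,0,1,0,0,0,0,0,0,1,0,0,0,0,0,0])

```text
time_s: 28.3
tcp_pos: [0.5066, 0.0304, 0.0225]
orientation: [[-0.01, 1.0, 0.0], [1.0, 0.01, -0.0], [-0.0, 0.0, -1.0]]
ft_force: [0.3, -0.5, 0.8]
opening: 0.93
grasp_force: 0.0
```

>>> send_rows(increments=[1,0,0,0,0,0,0,1,0,0,0,0,0,0,1,0,0,-0.02,0,0,0,1,0,0,-0.04,0,0,0,1,0,0,-0.04,0,0,0,1,0,0,-0.04,0,0,0,1,0,0,-0.03,0,0,0])

```text
time_s: 29.0
tcp_pos: [0.5071, 0.0304, 0.195]
orientation: [[-0.01, 1.0, 0.002], [1.0, 0.01, 0.001], [0.001, 0.002, -1.0]]
ft_force: [0.3, -0.4, -0.1]
opening: 1.001
grasp_force: 0.0
```

>>> send_rows(increments=[1,-0.03,0,0,0,0,0,1,-0.04,0,0,0,0,0,1,-0.04,0,0,0,0,0,1,-0.04,0,0,0,0,0,1,-0.04,0,0,0,0,0,1,-0.04,0,0,0,0,0,1,-0.03,0,0,0,0,0,1,0,0,0,0,0,0])

```text
time_s: 29.8
tcp_pos: [0.5079, -0.2347, 0.1927]
orientation: [[-0.003, 1.0, 0.0], [1.0, 0.003, -0.003], [-0.003, 0.0, -1.0]]
ft_force: [-0.2, -0.1, 0.3]
opening: 0.998
grasp_force: 0.0
```

```bash
python3 gauge.py|tail -2; python3 go.py .5 .03 .15
python3 - <<'E'
from h import *
a=read_camera('side');b=read_camera('top')
m=np.hstack([cv2.resize(a['image'][215:345,250:380],(400,400),interpolation=cv2.INTER_CUBIC),cv2.resize(b['image'][160:300,225:365],(400,400),interpolation=cv2.INTER_CUBIC)])
m2=np.zeros((600,800,3),np.uint8);m2[:400]=m;m2[400:,:250]=cv2.resize(a['image'][230:262,252:292],(250,200));m2[400:,300:550]=cv2.resize(b['image'][156:188,325:365],(250,200))
cv2.imwrite('pics/c7.png',m2[...,::-1])
W=cloud(b)
from meas import rect,near
h=cv2.cvtColor(b['image'],cv2.COLOR_RGB2HSV).astype(int);H,S=h[...,0],h[...,1]
q=W[near(W,.505,.04,.03)&(W[...,2]>.06)&(W[...,2]<.1)&(b['image'].max(2)<80)&(W[...,1]>.01)];print('handle',q.mean(0),len(q))
for nm,x,y,z in(('green',.506,-.031,.07),('red',.392,.194,.037)):
    q=near(W,x,y,.09)&(W[...,2]>z-.018+.01)&(W[...,2]<z+.02)&(abs(W[...,1]-y)<.05)
    rect(b,q,z,nm)
    v=W[near(W,x,y,.015)];print(np.nanmedian(v,0).round(4))
E
```

```text
yellow 11 v,u [246.82 265.  ] vrange [245 263] [249 268] W [ 0.5948 -0.0285  0.0443]
red 23 v,u [249.52 269.87] vrange [248 266] [252 274] W [ 0.5843 -0.0178  0.0434]
tcp [ 0.5091 -0.2286  0.1922] yaw 0.59 turn z 0 shift [ 0.2586 -0.0064  0.0424] t 29.95 F [-0.5 -0.6 -0.2]
handle [0.50595554 0.03324966 0.08448632] 99
green n 1112 centre 0.5213 -0.0318 size 139 46 long axis deg -1.1 mean [ 0.5066 -0.0324]
[ 0.5063 -0.0309  0.0695]
red n 1131 centre 0.4118 0.2006 size 142 86 long axis deg -13.1 mean [0.3951 0.1922]
[0.3927 0.1937 0.0367]
```

View pics/c7.png

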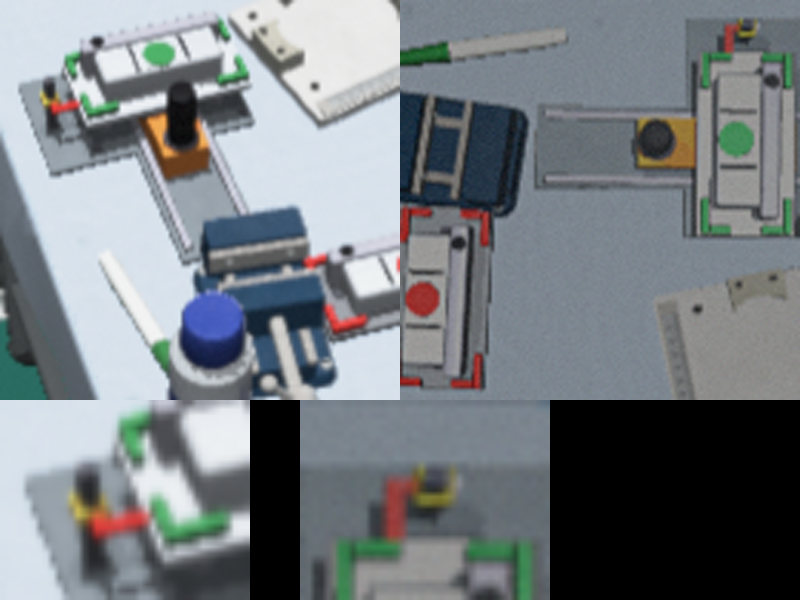

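The final view shows both heads flat inside their corners: the green tag at (735,138) and the red tag at (422,298). The wedge is well under the lift, and the pointer is beside the yellow collar. Handing in.

```bash
python3 -c "
from bench import *; print(finish_job())"
```

```text
the job is handed in; nothing more can be done
None
```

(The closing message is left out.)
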